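# Find the unlatched lid of the bench cable box and push it open

## Task

Three of the four tilting lids on the bench cable box are latched and one is not: press the ribbed back end of one lid after another until you find the one that rocks. Then push the raised front edge of that lid up and back until the lid stands upright, and leave it standing open. Pick nothing up, and leave the tape roll and screwdriver beside the box where they lie.

Things in the scene. Friction and masses are not known exactly. Their poses are not given: they have to be found in the camera images.
- cable_box: grey metal bench cable box, 150 (x) x 370 (y) x 78 mm high, fixed to the bench; origin at the centre of its underside, +x to the back (away from the robot), +y left, z up. In its flat top lie four identical flush bare-metal lids in a row, centres at y = +132, +44, -44, -132 mm (lid_1 to lid_4). One is unlatched, a different one each time; the others are held by a post under the ribs. All look alike.
- lid_1 (a joint): tilt of lid 1 (leftmost), rad: 0 = shut, flush; grows as the ribbed back end goes down into the box and the front edge comes up; stop at 1.75. If unlatched, about 3 N on the ribs tilts it and its stiff hinge keeps it at the angle where it is let go; if latched, the ribs give under 2 mm at 20 N. Pressing in front of the hinge moves no lid.
- lid_2 (a joint): tilt of lid 2 (second from left), rad: 0 = shut, flush; grows as the ribbed back end goes down into the box and the front edge comes up; stop at 1.75. If unlatched, about 3 N on the ribs tilts it and its stiff hinge keeps it at the angle where it is let go; if latched, the ribs give under 2 mm at 20 N. Pressing in front of the hinge moves no lid.
- lid_3 (a joint): tilt of lid 3 (third from left), rad: 0 = shut, flush; grows as the ribbed back end goes down into the box and the front edge comes up; stop at 1.75. If unlatched, about 3 N on the ribs tilts it and its stiff hinge keeps it at the angle where it is let go; if latched, the ribs give under 2 mm at 20 N. Pressing in front of the hinge moves no lid.
- lid_4 (a joint): tilt of lid 4 (rightmost), rad: 0 = shut, flush; grows as the ribbed back end goes down into the box and the front edge comes up; stop at 1.75. If unlatched, about 3 N on the ribs tilts it and its stiff hinge keeps it at the angle where it is let go; if latched, the ribs give under 2 mm at 20 N. Pressing in front of the hinge moves no lid.
- lid_1_ribs (a point): middle of the ribbed press strip on the top face of lid 1, 26 mm behind its hinge; the strip is 20 mm (x) by 50 mm, with four low cross ribs; moves with the lid. Under the ribs of the unlatched lid the box is empty to 45 mm below its top
- lid_1_hinge (a point): middle of the hinge axis of lid 1, 3 mm below the box top; fixed to the box, axes as the box. The lid is a 6 mm plate, 110 mm (x) by 66 mm (y), with 2 mm gaps round it; it reaches 42 mm behind the hinge and 68 mm in front of it. A finger rubbing on the raised front edge can bind: push the edge along its arc
- lid_2_ribs (a point): middle of the ribbed press strip on the top face of lid 2, 26 mm behind its hinge; the strip is 20 mm (x) by 50 mm, with four low cross ribs; moves with the lid. Under the ribs of the unlatched lid the box is empty to 45 mm below its top
- lid_2_hinge (a point): middle of the hinge axis of lid 2, 3 mm below the box top; fixed to the box, axes as the box. The lid is a 6 mm plate, 110 mm (x) by 66 mm (y), with 2 mm gaps round it; it reaches 42 mm behind the hinge and 68 mm in front of it. A finger rubbing on the raised front edge can bind: push the edge along its arc
- lid_3_ribs (a point): middle of the ribbed press strip on the top face of lid 3, 26 mm behind its hinge; the strip is 20 mm (x) by 50 mm, with four low cross ribs; moves with the lid. Under the ribs of the unlatched lid the box is empty to 45 mm below its top
- lid_3_hinge (a point): middle of the hinge axis of lid 3, 3 mm below the box top; fixed to the box, axes as the box. The lid is a 6 mm plate, 110 mm (x) by 66 mm (y), with 2 mm gaps round it; it reaches 42 mm behind the hinge and 68 mm in front of it. A finger rubbing on the raised front edge can bind: push the edge along its arc
- lid_4_ribs (a point): middle of the ribbed press strip on the top face of lid 4, 26 mm behind its hinge; the strip is 20 mm (x) by 50 mm, with four low cross ribs; moves with the lid. Under the ribs of the unlatched lid the box is empty to 45 mm below its top
- lid_4_hinge (a point): middle of the hinge axis of lid 4, 3 mm below the box top; fixed to the box, axes as the box. The lid is a 6 mm plate, 110 mm (x) by 66 mm (y), with 2 mm gaps round it; it reaches 42 mm behind the hinge and 68 mm in front of it. A finger rubbing on the raised front edge can bind: push the edge along its arc
- tape_roll: roll of black insulating tape lying flat beside the left end of the box, 66 mm across, 19 mm high; origin under its centre; not to be moved
- screwdriver: red-handled screwdriver lying on the bench beside the right end of the box, 150 mm long (its y), 18 mm thick; origin under its middle; not to be moved

How it is judged (in metres and radians):
On the way:
1. the unlatched lid has been rocked: its ribbed end pressed down by 0.3 rad (17 degrees) or more (value of joint any of lid_1, lid_2, lid_3, lid_4 above 0.3 rad), for 0.1 s.
At the end, for the whole second after the job is handed in: one lid stands upright, tilted by more than 1.4 rad (80 degrees) and at rest; the other three are shut (under 0.15 rad) (((value of joint lid_1 above 1.4 rad and velocity of joint lid_1 between -0.05 and 0.05 rad/s and value of joint each of lid_2, lid_3, lid_4 below 0.15 rad) or (value of joint lid_2 above 1.4 rad and velocity of joint lid_2 between -0.05 and 0.05 rad/s and value of joint each of lid_1, lid_3, lid_4 below 0.15 rad) or (value of joint lid_3 above 1.4 rad and velocity of joint lid_3 between -0.05 and 0.05 rad/s and value of joint each of lid_1, lid_2, lid_4 below 0.15 rad) or (value of joint lid_4 above 1.4 rad and velocity of joint lid_4 between -0.05 and 0.05 rad/s and value of joint each of lid_1, lid_2, lid_3 below 0.15 rad))); the robot touches nothing.
It fails at once if the tape roll was moved by more than 30 mm or lifted (distance of tape_roll from where it was at the start of the episode above 0.03 m or height (world z) of tape_roll above 0.02 m).
It fails at once if the screwdriver was moved by more than 30 mm or lifted (distance of screwdriver from where it was at the start of the episode above 0.03 m or height (world z) of screwdriver above 0.02 m).
It also fails if it takes over 48 s, if anything falls off the work surface, if the arm or the gripper's body presses on something with over 40 N, if the wrist force passes 120 N, or if a joint passes its speed limit or range.

## Robot

A 6-joint arm with a two-finger parallel gripper is mounted at the origin on a cart in front of the work surface, level with it; the furniture and walls round the work are solid. World frame = base frame: x ahead of the robot, y to its left, z up, the work surface at z = 0. Lengths are in m, angles in degrees, forces in N, time in s.
With the tool pointing down it reaches from about 0.325 to 0.9 m from the base axis. Payload 6.1 kg.
Tool frame: the origin (TCP) lies midway between the tips of the shut fingers; the grasp point (between the pads) lies 19 mm behind it; x points along the fingers, z is the direction in which the jaws open and shut, and the axes are right-handed (so a half turn about x gives the same grasp; the last joint's range is limited). The gripper opens to 87 mm and grips with 3 to 60 N. Pads are 19 mm wide; open, the fingers measure 117 mm over their backs; the gripper's body (75 mm by 190 mm) begins 51 mm behind the grasp point.
Start: joints at [68.692, 12.628, 87.462, -0, 79.91, -7.225], TCP at [0.152, 0.606, 0.223] pointing down, gripper open.
Joint ranges: [-170.65, 170.65], [-52.31, 119.04], [5.05, 147.46], [-71.25, 251.25], [11.57, 151.72], [-153.62, 153.62]. Speed limits (degrees/s): [147.25, 147.25, 172.46, 180, 180, 180].

## Interface

Orientations are given as a 3x3 rotation matrix whose columns are the frame's x, y, z axes.
In Python, from bench import telemetry, capture, camera_info, arm gives the robot as it stands. The module is installed in compiled form; this text tells all that it offers.
- The arm moves only by the tool drive_tool, never from a script. Its argument "commands" is one flat list of numbers, 7 for each row, row after row: the shift along the tool's x, y, z in cm, then the turn, a rotation vector about the tool's x, y, z in degrees, then the finger opening in cm, from 0 to 8.7. A call has 1 to 20 rows; each row is the pose to reach, as a shift and turn from the pose commanded when the call began, along the tool's axes at that moment; what a row does not reach only later rows make up. A row lasts 1/12 s, in which the tool goes at most 41.7 mm and 7.16 degrees, less where a joint would pass 70% of its speed; a pose out of reach is approached as far as the arm can. A call with a gripper value outside its range is refused whole. The fingers move at their own pace and stop on an object; "newtons" is the grip in N (left out, the last holds). Time passes only in rows, so rows that repeat a pose let the fingers close. It gives the time, the measured TCP pose, the force and the opening at its end, in the units of the state.
- telemetry.get_obs(): the state, without advancing time (a new reading comes with each control period).
- capture(name): name is "side" or "top"; returns (picture, depth): 384x512x3 uint8, blue, green, red; 384x512 float32, m along the optical axis (not along the pixel's ray), 0 where there is no reading.
- camera_info(name): a dict with "intrinsics" (3x3 intrinsics, pixels), "k1" (the pictures are not rectified: a ray, as slopes to the right and down, at radius r is drawn at 1 + k1 r^2 times it, then the intrinsics apply), "rvec" (rotation vector, rad) and "tvec" (3), from world to camera coordinates, as OpenCV has them. Camera axes: x right, y down, z forward; pixel columns grow to the right and rows downward; lengths in m; the calibration is good to about 2 mm. A picture is of the moment at which its call begins. camera_info takes no time and is no camera call.
- arm.sign_off(): hands the job in, once; it reports no verdict.
The state is a dict: "time": time; "qpos": joint angles; "dq": joint speeds; "joint_efforts": joint torques, N m; "tcp_pos": TCP position; "orientation": TCP orientation; "force": force on the tool from outside, world axes, zero at the start; "wrist_torque": the same for the moment, N m; "opening": finger opening in m.
Only numpy, scipy, OpenCV 4.12 (cv2) and the standard library are available. Lean on these libraries where they do the work, as an engineer would, in place of code of your own. Each camera call takes 0.05 s, during which the arm holds its last target.

## Working session

There is one attempt and no reset: what is moved stays moved. The work goes in short steps, Python scripts to look and compute and a tool call to move; the robot and the scene stay as the last step left them, time stands still between calls to the robot, and variables do not carry over. Pictures are saved under pics/ and viewed, and the job is handed in when it is done.

Besides the shell and the picture viewer there is one more tool, called after "Emit:" as name(argument=value, ...), one argument or row to a line, values as JSON. drive_tool: Moves the arm, as the interface text tells. Its arguments: {"type":"object","properties":{"commands":{"type":"array","items":{"type":"number"}},"newtons":{"type":"number"}},"required":["commands"]}

```bash
mkdir -p pics; python3 - <<'E'
from bench import telemetry, capture, camera_info
import cv2,numpy as np
for n in("top","side"):
    im,d=capture(n); cv2.imwrite(f"pics/{n}0.png",im); np.save(f"{n}0.npy",d)
    c=camera_info(n); print(n,c)
    R=cv2.Rodrigues(np.array(c["rvec"],float))[0]; print(-R.T@np.array(c["tvec"]).ravel())
o=telemetry.get_obs(); print(o)
E
```

```text
top {'intrinsics': array([[474.94572366,   0.        , 258.47422653],
       [  0.        , 474.94572366, 183.65100685],
       [  0.        ,   0.        ,   1.        ]]), 'k1': -0.1471243511575561, 'rvec': array([ 2.18280836, -2.16666911,  0.10245934]), 'tvec': array([-0.08607185,  0.5518922 ,  1.07075903])}
[ 0.45116187 -0.08060941  1.11735104]
side {'intrinsics': array([[364.59301415,   0.        , 261.66798671],
       [  0.        , 364.59301415, 188.69910462],
       [  0.        ,   0.        ,   1.        ]]), 'k1': -0.0379751853143686, 'rvec': array([ 2.32389225, -0.04939703,  0.03748442]), 'tvec': array([-0.55417927, -0.00588082,  0.93390896])}
[ 0.51354988 -0.71041099  0.64102881]
{'time': 0.1, 'qpos': array([ 6.86914079e+01,  1.26714243e+01,  8.75200167e+01, -2.77201703e-04,
        7.99107561e+01, -7.22399773e+00]), 'dq': array([ 0.11790183, -0.03897317, -0.23874629, -0.11845995, -0.05595682,
       -0.03809048]), 'joint_efforts': array([ 1.18969885e-03, -4.95935869e+01, -3.88520551e+01,  7.01523875e-02,
        5.13892702e-02, -3.57564875e-05]), 'tcp_pos': array([0.15188252, 0.60567746, 0.22153162]), 'orientation': array([[-6.43733720e-04, -9.69937620e-01,  2.43352829e-01],
       [-1.66346813e-03,  2.43353581e-01,  9.69936218e-01],
       [-9.99998409e-01,  2.19570974e-04, -1.77011523e-03]]), 'force': array([ 0.19902452, -0.02464026,  0.20990962]), 'wrist_torque': array([ 0.04295967,  0.01938271, -0.04925841]), 'opening': 0.0868413401370179}
```

View pics/top0.png

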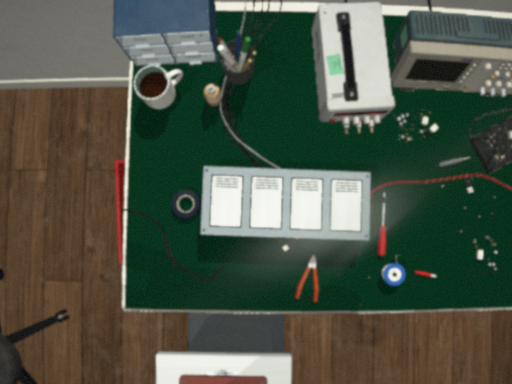

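View pics/side0.png

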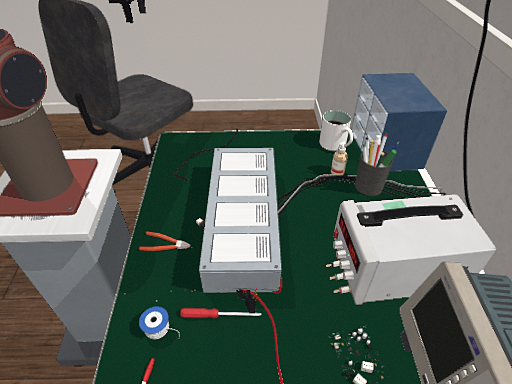

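The top view shows the box at about (203-370, 167-240), with four white lids centred near (227,200), (266,202), (306,204) and (346,205). The tape roll is at (186,203) and the screwdriver at (382,225). The side view shows the ribs at the back, on the +x side. Next I'll measure these.

```bash
cat > h.py <<'E'
import cv2,numpy as np
from bench import camera_info
def cam(n):
    c=camera_info(n); R=cv2.Rodrigues(np.array(c["rvec"],float))[0]; t=np.array(c["tvec"],float).ravel()
    return c["intrinsics"],np.array([c["k1"],0,0,0,0.]),R,t
def ray(n,uv):
    K,D,R,t=cam(n); p=cv2.undistortPoints(np.array(uv,float).reshape(-1,1,2),K,D).reshape(-1,2)
    d=np.c_[p,np.ones(len(p))]@R; return -R.T@t,d
def onz(n,uv,z):
    o,d=ray(n,uv); return o+d*((z-o[2])/d[:,2])[:,None]
def proj(n,P):
    K,D,R,t=cam(n); return cv2.projectPoints(np.array(P,float).reshape(-1,1,3),cv2.Rodrigues(R)[0],t,K,D)[0].reshape(-1,2)
E
python3 - <<'E'
from h import *
for n,lo in(("top",225),("side",225)):
    im=cv2.imread(f"pics/{n}0.png"); m=(im.min(2)>lo).astype(np.uint8)*255
    m=cv2.morphologyEx(m,cv2.MORPH_CLOSE,np.ones((5,5)))
    for c in cv2.findContours(m,0,2)[0]:
        a=cv2.contourArea(c)
        if a<600: continue
        r=cv2.minAreaRect(c); P=onz(n,cv2.boxPoints(r),.078)
        print(n,a,np.round(r[0],1),np.round(onz(n,[r[0]],.078)[0],4),np.round(P[:,:2],3).tolist())
d=np.load("top0.npy"); 
K,D,R,t=cam("top")
for uv in [(227,205),(266,205),(306,205),(346,205)]:
    o,dd=ray("top",[uv]); print((o+dd[0]*d[uv[1],uv[0]])) # d has cam z=1
im=cv2.imread("pics/top0.png")[155:250,190:400]; cv2.imwrite("pics/z.png",cv2.resize(im,None,fx=3.8,fy=3.8,interpolation=2))
im=cv2.imread("pics/side0.png")[140:300,190:300]; cv2.imwrite("pics/zs.png",cv2.resize(im,None,fx=3.7,fy=3.7,interpolation=2))
E
```

```text
top 1575.5 [206.  369.5] [0.141  0.0292 0.078 ] [[0.168, 0.137], [0.172, -0.077], [0.113, -0.078], [0.108, 0.137]]
top 908.5 [346.  204.5] [ 0.503  -0.2749  0.078 ] [[0.555, -0.246], [0.555, -0.304], [0.451, -0.303], [0.451, -0.246]]
top 988.5 [306.1 203.8] [ 0.504  -0.1866  0.078 ] [[0.454, -0.155], [0.556, -0.158], [0.555, -0.219], [0.452, -0.215]]
top 1001.5 [265.9 202.3] [ 0.5066 -0.0985  0.078 ] [[0.455, -0.066], [0.56, -0.069], [0.558, -0.131], [0.453, -0.128]]
top 1006.5 [226.3 201.1] [ 0.5088 -0.0116  0.078 ] [[0.458, 0.021], [0.562, 0.018], [0.56, -0.045], [0.456, -0.041]]
side 1465.0 [240.  247.5] [ 0.4991 -0.275   0.078 ] [[0.442, -0.239], [0.557, -0.244], [0.553, -0.309], [0.445, -0.304]]
side 1111.5 [241. 214.] [ 0.5016 -0.1872  0.078 ] [[0.446, -0.153], [0.558, -0.157], [0.554, -0.22], [0.448, -0.216]]
side 880.5 [242.  185.5] [ 0.5044 -0.0989  0.078 ] [[0.449, -0.064], [0.561, -0.068], [0.557, -0.132], [0.451, -0.128]]
side 2627.0 [419.5 198.8] [ 0.8979 -0.1563  0.078 ] [[0.729, -0.233], [0.78, -0.037], [1.102, -0.064], [0.998, -0.257]]
side 694.0 [243. 161.] [ 0.5076 -0.0102  0.078 ] [[0.453, 0.024], [0.563, 0.02], [0.56, -0.042], [0.455, -0.039]]
side 2835.0 [ 60.4 191.8] [ 0.097  -0.1052  0.078 ] [[-0.119, 0.052], [0.196, 0.052], [0.264, -0.228], [0.018, -0.228]]
[ 0.50020023 -0.01327701  0.0774475 ]
[ 0.50084193 -0.09873115  0.07789426]
[ 0.50148231 -0.18660136  0.076726  ]
[ 0.50173078 -0.2742245   0.08164913]
```

View pics/z.png

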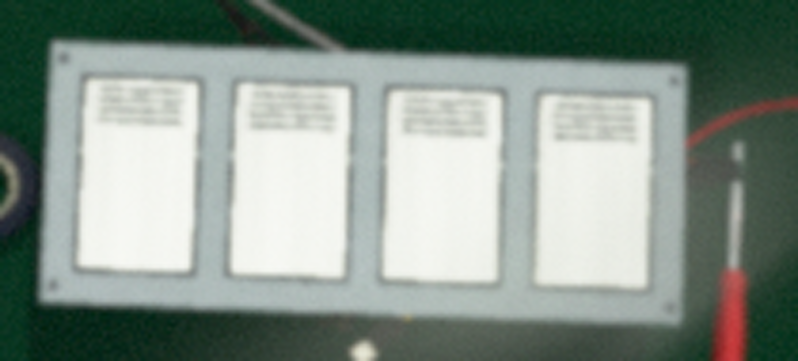

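View pics/zs.png

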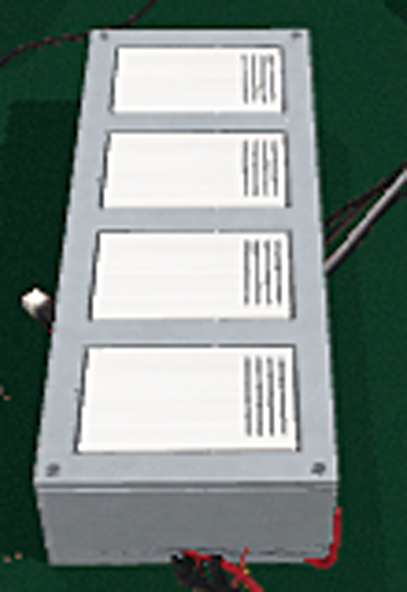

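```bash
cat >> h.py <<'E'
from bench import telemetry
from scipy.spatial.transform import Rotation as Ro
Y=np.deg2rad(-1.55)
bx=np.array([np.cos(Y),np.sin(Y),0]); by=np.array([-np.sin(Y),np.cos(Y),0])
RT=np.c_[[0,0,-1.],-bx,by]  # x down, y = -bx, z=by
def go(p,R=RT):
    o=telemetry.get_obs(); Rc=np.array(o["orientation"])
    print("shift cm",np.round(Rc.T@(np.array(p)-o["tcp_pos"])*100,2),"rot",np.round(np.rad2deg(Ro.from_matrix(Rc.T@R).as_rotvec()),2))
E
python3 - <<'E'
from h import *
L=np.array([[.508,-.011],[.5055,-.0987],[.503,-.187],[.501,-.275]])
print(np.round(L+bx[:2]*.039,4))
print(np.linalg.det(RT))
for x,y in [(268,82),(265,171),(264,258),(262.5,398)]: print(onz("side",[(190+x/3.7,140+y/3.7)],.079))
for x,y in [(141,103),(289,107),(443,113),(595,117)]: print(onz("top",[(190+x/3.8,155+y/3.8)],.079))
go([.547,-.012,.16])
E
```

```text
[[ 0.547  -0.0121]
 [ 0.5445 -0.0998]
 [ 0.542  -0.1881]
 [ 0.54   -0.2761]]
1.0
[[ 0.55495813 -0.01752573  0.079     ]]
[[ 0.54887115 -0.10391137  0.079     ]]
[[ 0.54480999 -0.17731521  0.079     ]]
[[ 0.53932514 -0.27747785  0.079     ]]
[[ 0.55045564 -0.0129521   0.079     ]]
[[ 0.54877468 -0.09854103  0.079     ]]
[[ 0.54595878 -0.18770186  0.079     ]]
[[ 0.54428316 -0.27636814  0.079     ]]
shift cm [  6.23 -53.36 -50.28] rot [-12.53  -0.1   -0.02]
```

Emit:
drive_tool(
  commands=[1,-2,-2,-1,0,0,0,1.5,-5,-4.7,-2,0,0,0,2,-8,-7.5,-3,0,0,0,2.5,-11,-10.4,-4,0,0,0,3,-14,-13.2,-5,0,0,0,3.5,-17,-16,-6,0,0,0,4,-20,-18.8,-7,0,0,0,4,-23,-21.6,-8,0,0,0,4,-26,-24.4,-9,0,0,0,4,-29,-27.2,-10,0,0,0,4,-32,-30,-11,0,0,0,4,-35,-32.8,-12,0,0,0,4.5,-38,-35.6,-12.5,0,0,0,5,-41,-38.4,-12.5,0,0,0,5.5,-44,-41.2,-12.5,0,0,0,6,-46.5,-43.6,-12.5,0,0,0,6.2,-49,-46,-12.5,0,0,0,6.2,-51,-48,-12.5,0,0,0,6.2,-52.5,-49.5,-12.5,0,0,0,6.2,-53.4,-50.3,-12.5,0,0,0],
)

```text
time: 1.77
tcp_pos: [0.5483, -0.014, 0.16]
orientation: [[-0.001, -1.0, 0.03], [-0.0, 0.03, 1.0], [-1.0, 0.001, -0.0]]
force: [-0.2, -0.2, 0.2]
opening: 0.0005
```

```bash
python3 - <<'E'
from h import *
o=telemetry.get_obs(); print(o["time"],o["tcp_pos"],o["force"],o["qpos"],o["opening"])
go([.549,-.0125,.085])
E
```

```text
1.7667 [ 0.54827004 -0.01401904  0.16003116] [-0.19744034 -0.1828751   0.18177367] [-9.68517304e+00  5.28628720e+00  1.02619786e+02 -3.18712079e-02
  7.21218917e+01 -9.79669724e+01] 0.0005320311036641988
shift cm [ 7.5  -0.07  0.16] rot [-0.16 -0.03 -0.03]
```

Emit:
drive_tool(
  commands=[2,0,0,0,0,0,0,5,0,0,0,0,0,0,7,0,0,0,0,0,0,7.6,0,0,0,0,0,0,8,0,0,0,0,0,0,8.2,0,0,0,0,0,0,8.4,0,0,0,0,0,0,8.4,0,0,0,0,0,0],
)

```text
time: 2.43
tcp_pos: [0.5487, -0.0115, 0.0782]
orientation: [[0.002, -1.0, 0.027], [-0.0, 0.027, 1.0], [-1.0, -0.002, -0.0]]
force: [-0.1, -0.7, -0.0]
opening: 0.0001
```

Emit:
drive_tool(
  commands=[0.1,0,0,0,0,0,0,0.2,0,0,0,0,0,0,0.2,0,0,0,0,0,0],
)

```text
time: 2.68
tcp_pos: [0.549, -0.0116, 0.0779]
orientation: [[0.003, -1.0, 0.027], [-0.0, 0.027, 1.0], [-1.0, -0.003, -0.0]]
force: [-5.4, 1.3, 14.8]
opening: 0.0003
```

Lid 1 held at 15 N with no give, so it is latched. On to lid 2.

Emit:
drive_tool(
  commands=[-1.5,0,0,0,0,0,0,-2,0,-2,0,0,0,0,-2,0,-5,0,0,0,0,-2,0,-8,0,0,0,0,-2,0,-8.8,0,0,0,0,-1,0,-8.8,0,0,0,0,-0.4,0,-8.8,0,0,0,0,-0.2,0,-8.8,0,0,0,0,0,0,-8.8,0,0,0,0,0,0,-8.8,0,0,0,0],
)

```text
time: 3.52
tcp_pos: [0.5457, -0.0996, 0.0778]
orientation: [[0.0, -1.0, 0.026], [-0.002, 0.026, 1.0], [-1.0, -0.0, -0.002]]
force: [-12.1, -2.7, 27.1]
opening: 0.0006
```

Lid 2 is latched too: 27 N with no give. On to lid 3.

Emit:
drive_tool(
  commands=[-1.5,0,0,0,0,0,0,-2,0,-2,0,0,0,0,-2,0,-5,0,0,0,0,-2,0,-8,0,0,0,0,-2,0,-8.8,0,0,0,0,-1,0,-8.8,0,0,0,0,-0.4,0,-8.8,0,0,0,0,-0.2,0,-8.8,0,0,0,0,0,0,-8.8,0,0,0,0,0,0,-8.8,0,0,0,0],
)

```text
time: 4.35
tcp_pos: [0.5428, -0.1864, 0.0777]
orientation: [[-0.001, -1.0, 0.025], [-0.001, 0.025, 1.0], [-1.0, 0.001, -0.001]]
force: [-13.0, 0.6, 31.7]
opening: 0.0006
```

Lid 3 is latched as well. On to lid 4.

Emit:
drive_tool(
  commands=[-1.5,0,0,0,0,0,0,-2,0,-2,0,0,0,0,-2,0,-5,0,0,0,0,-2,-0.2,-8,0,0,0,0,-2,-0.2,-8.9,0,0,0,0,-1,-0.2,-8.9,0,0,0,0,-0.4,-0.2,-8.9,0,0,0,0,-0.2,-0.2,-8.9,0,0,0,0,0,-0.2,-8.9,0,0,0,0,0,-0.2,-8.9,0,0,0,0],
)

```text
time: 5.18
tcp_pos: [0.5419, -0.2746, 0.0736]
orientation: [[-0.002, -1.0, 0.026], [0.002, 0.026, 1.0], [-1.0, 0.002, 0.002]]
force: [0.4, -0.1, -0.1]
opening: 0.0007
```

```bash
python3 - <<'E'
from h import *
from bench import capture
im,d=capture("side"); cv2.imwrite("pics/s1.png",cv2.resize(im[100:320,150:370],None,fx=2.7,fy=2.7))
E
```

```text
(no output)
```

View pics/s1.png

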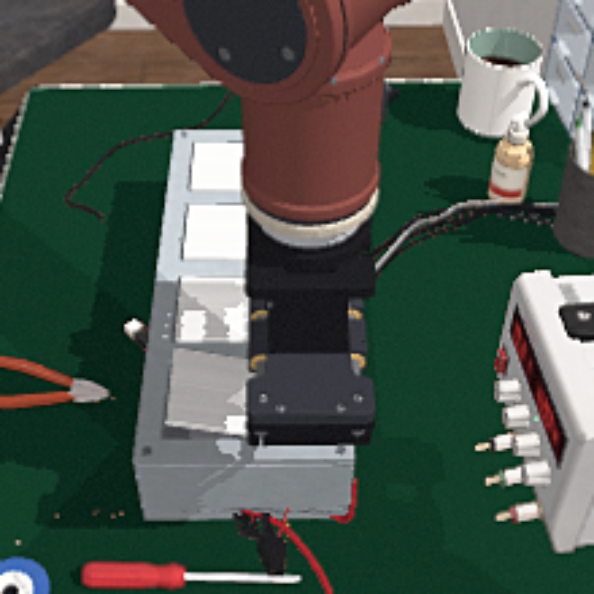

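Lid 4 rocks: it sank freely, and its front edge is raised around (170-240, 350-430) in the picture. I'll press it deeper.

Emit:
drive_tool(
  commands=[0.2,0,0,0,0,0,0,0.4,-0.1,0,0,0,0,0,0.6,-0.1,0,0,0,0,0,0.8,-0.2,0,0,0,0,0,1.0,-0.2,0,0,0,0,0,1.2,-0.3,0,0,0,0,0,1.4,-0.3,0,0,0,0,0,1.5,-0.3,0,0,0,0,0,1.5,-0.3,0,0,0,0,0,1.5,-0.3,0,0,0,0,0],
)

```text
time: 6.07
tcp_pos: [0.5452, -0.2766, 0.0592]
orientation: [[-0.0, -1.0, 0.028], [0.0, 0.028, 1.0], [-1.0, 0.0, 0.0]]
force: [1.2, 0.3, 0.3]
opening: 0.0008
```

Emit:
drive_tool(
  commands=[-1,0,0,0,0,0,0,-4,0,0,0,0,0,0,-8,0,0,0,0,0,0,-11,2,0,0,0,0,0,-12,6,0,0,0,0,0,-12,10,0,0,0,0,0,-12,13,0,0,0,0,0,-12,15,0,0,0,0,0,-12,15,0,0,0,0,0],
)

```text
time: 6.82
tcp_pos: [0.3921, -0.2719, 0.1797]
orientation: [[-0.002, -1.0, 0.029], [0.0, 0.029, 1.0], [-1.0, 0.002, 0.0]]
force: [0.3, -0.8, -1.1]
opening: 0.0007
```

```bash
python3 - <<'E'
from h import *
from bench import capture
im,d=capture("side"); cv2.imwrite("pics/s2.png",cv2.resize(im[120:320,170:320],None,fx=3,fy=3,interpolation=2))
np.save("s2.npy",d)
o,dd=ray("side",[(u,v) for v in range(225,275) for u in range(185,300)])
z=np.array([d[v,u] for v in range(225,275) for u in range(185,300)])
P=o+dd*z[:,None]; k=(z>0)&(P[:,1]<-.26)&(P[:,1]>-.29)&(P[:,2]<.2)
P=P[k]; P=P[P[:,0].argsort()]
for a in np.arange(.38,.60,.008):
    q=P[(P[:,0]>=a)&(P[:,0]<a+.008)]
    if len(q): print(round(a+.004,3),np.round(np.percentile(q[:,2],[5,50,95]),3),len(q))
o=telemetry.get_obs(); print(o["time"],o["tcp_pos"])
E
```

```text
0.384 [0.001 0.003 0.003] 26
0.392 [0.    0.002 0.004] 34
0.4 [0.001 0.003 0.004] 33
0.408 [0.001 0.003 0.004] 32
0.416 [0.002 0.002 0.003] 2
0.424 [0.077 0.078 0.08 ] 23
0.432 [0.059 0.078 0.08 ] 55
0.44 [0.018 0.078 0.08 ] 56
0.448 [0.017 0.018 0.02 ] 8
0.456 [0.018 0.034 0.035] 16
0.464 [0.033 0.121 0.124] 67
0.472 [0.034 0.116 0.121] 89
0.48 [0.034 0.108 0.113] 83
0.488 [0.033 0.102 0.106] 72
0.496 [0.019 0.094 0.099] 71
0.504 [0.02  0.087 0.091] 56
0.512 [0.077 0.081 0.084] 49
0.52 [0.07  0.073 0.077] 56
0.528 [0.062 0.066 0.069] 52
0.536 [0.054 0.059 0.063] 50
0.544 [0.027 0.052 0.056] 33
0.552 [0.017 0.019 0.02 ] 10
0.56 [0.019 0.078 0.08 ] 57
0.568 [0.077 0.079 0.08 ] 48
0.576 [0.077 0.079 0.08 ] 18
0.584 [0.001 0.003 0.004] 41
0.592 [0.001 0.002 0.004] 47
0.6 [0.001 0.003 0.004] 43
6.8667 [ 0.39397212 -0.2723918   0.18007501]
```

View pics/s2.png

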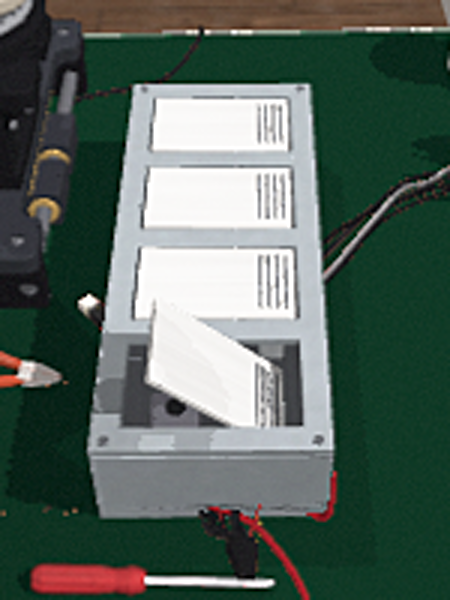

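The picture shows lid 4 tilted about 41°. Its raised front edge runs from (155,305) to (150,380), and the other three lids are shut. Next I'll bring the shut fingers in front of the edge and push it along its arc.

Emit:
drive_tool(
  commands=[3,-1,0,0,0,0,0,6,-2,0,0,0,0,0,8.1,-3,0,0,0,0,0,8.1,-4.2,0,0,0,0,0,8.1,-4.8,0,0,0,0,0,8.1,-5.2,0,0,0,0,0,8.1,-5.6,0,0,0,0,0,7.7,-6,0,0,0,0,0,7.3,-6.4,0,0,0,0,0,6.9,-6.8,0,0,0,0,0,6.6,-7.3,0,0,0,0,0,6.6,-7.3,0,0,0,0,0],
)

```text
time: 7.87
tcp_pos: [0.4699, -0.2751, 0.1152]
orientation: [[0.003, -1.0, 0.028], [-0.001, 0.028, 1.0], [-1.0, -0.003, -0.001]]
force: [-0.8, -0.3, 0.4]
opening: 0.0004
```

```bash
python3 - <<'E'
from h import *
from bench import capture
im,d=capture("side"); cv2.imwrite("pics/s3.png",cv2.resize(im[120:320,170:320],None,fx=3,fy=3,interpolation=2))
o=telemetry.get_obs(); print(o["time"],o["tcp_pos"],o["force"])
E
```

```text
7.9167 [ 0.46943335 -0.27490448  0.11458448] [ 0.20328223 -0.45493255  0.53666371]
```

View pics/s3.png

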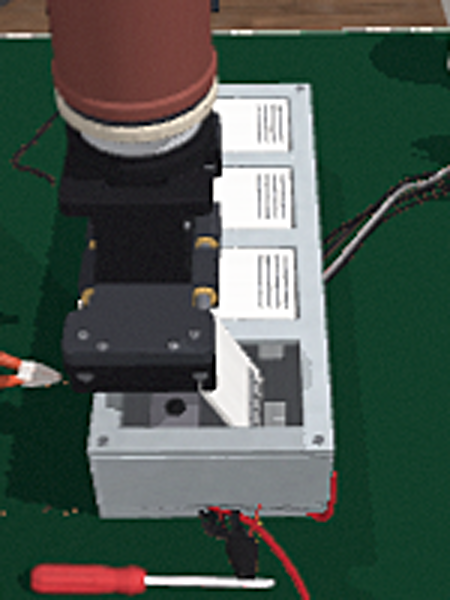

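The lid has followed to about 60°, seen at (215-260, 320-425). I'll continue the arc.

Emit:
drive_tool(
  commands=[-0.3,-0.5,0,0,0,0,0,-0.5,-1,0,0,0,0,0,-0.7,-1.5,0,0,0,0,0,-0.9,-2,0,0,0,0,0,-1,-2.4,0,0,0,0,0,-1,-2.7,0,0,0,0,0,-1.1,-3,0,0,0,0,0,-1.1,-3.2,0,0,0,0,0,-1.1,-3.4,0,0,0,0,0,-1.1,-3.4,0,0,0,0,0,-1.1,-3.4,0,0,0,0,0],
)

```text
time: 8.83
tcp_pos: [0.5025, -0.2755, 0.1245]
orientation: [[0.0, -1.0, 0.028], [-0.0, 0.028, 1.0], [-1.0, -0.0, -0.0]]
force: [0.1, -0.4, -1.0]
opening: 0.0008
```

Emit:
drive_tool(
  commands=[0,0.5,0,0,0,0,0,0,2,0,0,0,0,0,0,5,0,0,0,0,0,-2,8,0,0,0,0,0,-4,11,0,0,0,0,0,-5,12,0,0,0,0,0,-5,12,0,0,0,0,0,-5,12,0,0,0,0,0],
)

```text
time: 9.5
tcp_pos: [0.3825, -0.2727, 0.1754]
orientation: [[0.002, -1.0, 0.029], [-0.002, 0.029, 1.0], [-1.0, -0.002, -0.002]]
force: [0.8, -0.6, -0.3]
opening: 0.0005
```

```bash
python3 - <<'E'
from h import *
from bench import capture
im,d=capture("side"); cv2.imwrite("pics/s4.png",cv2.resize(im[120:320,170:320],None,fx=3,fy=3,interpolation=2))
uv=[(u,v) for v in range(190,275) for u in range(225,300)]
o,dd=ray("side",uv)
z=np.array([d[v,u] for u,v in uv])
P=o+dd*z[:,None]; k=(z>0)&(P[:,1]<-.25)&(P[:,1]>-.312)&(P[:,2]<.2)&(P[:,2]>.084)
P=P[k]
for a in np.arange(.084,.16,.006):
    q=P[(P[:,2]>=a)&(P[:,2]<a+.006)]
    if len(q): print(round(a+.003,3),np.round(np.percentile(q[:,0],[5,50,95]),4),len(q))
im,d=capture("top"); cv2.imwrite("pics/t4.png",cv2.resize(im[140:260,170:410],None,fx=3.3,fy=3.3,interpolation=2))
o=telemetry.get_obs(); print(o["time"],o["tcp_pos"],o["force"])
E
```

```text
0.087 [0.5103 0.5109 0.5145] 15
0.093 [0.5104 0.5107 0.5159] 16
0.099 [0.5109 0.5132 0.516 ] 6
0.105 [0.5124 0.5142 0.516 ] 6
0.111 [0.5125 0.5143 0.5156] 6
0.117 [0.5126 0.5135 0.5167] 15
0.123 [0.5127 0.5131 0.518 ] 21
0.129 [0.5145 0.5163 0.5181] 6
0.135 [0.5146 0.5164 0.5181] 6
0.141 [0.5149 0.5182 0.5211] 81
0.147 [0.5151 0.5175 0.5192] 20
9.6 [ 0.38262079 -0.27201119  0.17397632] [0.1122064  0.02742548 0.49436582]
```

View pics/s4.png

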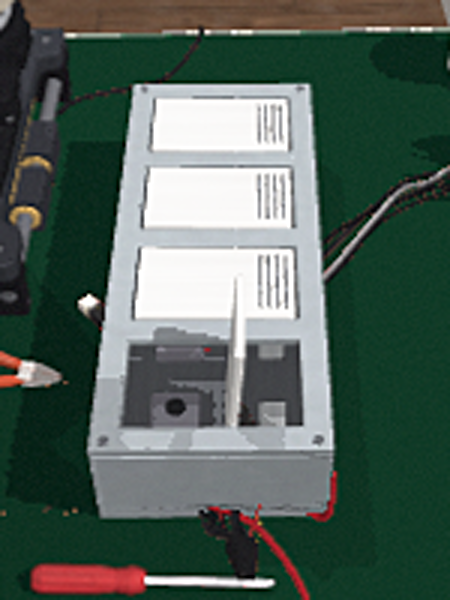

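View pics/t4.png

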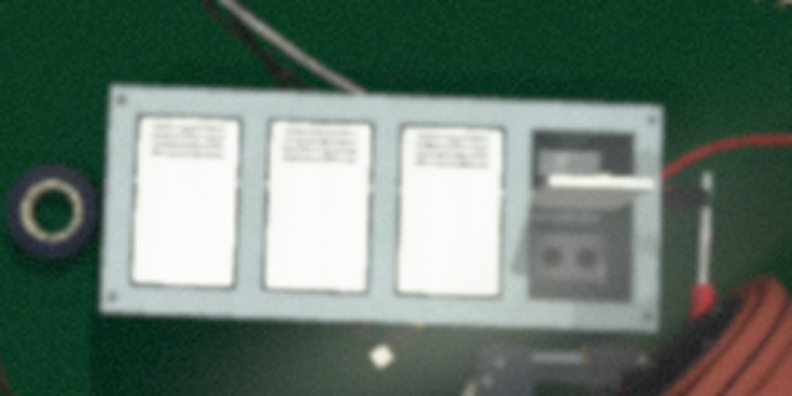

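The side view shows lid 4 upright at (235, 280-425), leaning about 4-5° past vertical. The top view shows the same, with lids 1-3 shut, the tape and screwdriver where they were, and the gripper clear of everything.

```bash
python3 -c "
from bench import arm; print(arm.sign_off())"
```

```text
the job is handed in; nothing more can be done
None
```

Lid 4, the rightmost, was the unlatched one; it now stands open and the job is handed in. The clock read about 9.6 s of the 48 s allowed.

- **Finding the lid:** I pressed the ribs of lids 1 to 4 in turn with the shut fingers. Lids 1, 2 and 3 held at about 15, 27 and 32 N with no visible give. Lid 4 sank freely.
- **Opening it:** I pressed lid 4 down to about 41° (0.7 rad), then pushed its raised front edge up and back along its arc and withdrew.
- **Last checks:** Side-camera depth puts lid 4 at roughly 95° (about 1.65 rad), just past vertical. The pictures show the other three lids shut, the tape roll and screwdriver apparently where they lay, and the gripper about 13 cm clear with near-zero force. No check failed or disagreed. I judged the tape roll and screwdriver by eye only, without re-measuring them.

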